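Hang the drying tray from the hanger's lower loop

TASK

Pick up the blue drying tray and hang it by its brass hook on the bottom bar of the orange loop at the lower end of the hanger, so that it hangs there level, still and freely, a second tier below the hanger. The hanger's length is set by hand and not known exactly, so feel for the bar, and set the tray's weight down on it for a moment before you let go instead of dropping it. Go gently, never pushing or pulling on the hanger harder than a light hand would (10 N), and leave the cup, the wooden block and the scoop where they are.

Things in the scene. Friction and masses are not known exactly. Their poses are not given: they have to be found in the camera images.
- stand: Fixed green steel stand, z up. Origin on the counter straight below the hanger's pivot. Post 24 mm square at x = +35, y = +108 mm, on a 12 mm thick base plate (x 12 to 98, y 65 to 151 mm); a level arm (z 335 to 349 mm, 22 mm wide) runs from the post along y to the hanger at x = y = 0. Open on the -x and -y sides. No force over 10 N on stand or hanger
- stand_pivot (a point): The hanger's pivot, 321 mm above the counter. The hanger hangs straight below: a rod, a telescoping sleeve (radius 9 mm, 58 mm long, red cam lever on its +y side) and below it the orange loop. It gives 2 to 4 mm per N at the bar along x (stiff spring swing about y), not vertically, and stays at its clamped length under load
- loop_middle (a point): Point fixed to the stand, 128 mm below the pivot: the middle of the range of the loop's bottom bar. The bar's true height is NOT reported: its centre is clamped anywhere up to 22 mm above or below this point (171 to 215 mm over the counter). Loop in the stand's y-z plane: bottom bar 10 mm round along y; other bars 8 mm; clear opening 40 mm wide, 36 mm high
- tray: Loose blue tray, 180 x 100 mm (x, y), walls 26 mm high, floor 4 mm thick, 0.24 to 0.39 kg, centre of mass near the middle. Origin under its centre; z up. At each end (x = -83 and +83 mm) an upright wooden grip lug, 10 mm thick in x, 44 mm wide in y, up to z = 65 mm. A brass hook stands in the middle (see hook_seat)
- tray_grip (a point): Middle of the lug at the tray's -x end, 45 mm above the tray's underside, on the side away from the hook's tip: the one to hold while hanging (axes as the tray)
- hook_seat (a point): Where the loop's bar centre lies when fully home: tray x = y = 0, z = 122.3 mm. Hook of 8 mm round bar in the tray's plane y = 0: post at x = -13 mm, roof-shaped crown (45 deg slopes, outside top at x = 0, z = 139 mm), tip at x = +13 mm reaching down to z = 109 mm. Open downwards, mouth 18 mm clear; it enters the loop tip first, along the tray's +x
- cup: Loose celadon green ceramic cup, 62 mm across, 60 mm high; origin under its centre; to be left alone
- block: Loose dark hardwood burnishing block, 110 x 50 x 32 mm; origin under its centre; to be left alone
- scoop: Loose aluminium scoop, box 85 x 60 x 30 mm with an 80 mm turned wooden handle to its -x; origin under the box's centre; to be left alone
Things that resemble listed ones, but are neither listed nor needed, are in the scene too. There is more than one size of the tray; the one meant has the size given above.

How it is judged:
On the way, in this order (a step that is already met when the one before it is completed fails the run):
1. the tray is lifted clear of the counter (height (world z) of tray above 0.02 m and angle between tray's own z axis and vertical below 0.3 rad), for 0.2 s.
2. while the fingers still hold the tray, its hook sits over the loop's bottom bar and presses on it (the load is set down, not dropped) (horizontal distance between hook_seat and stand_pivot below 0.02 m and contact force between tray and stand above 1 N and z of hook_seat in the frame of stand_pivot between -0.156 and -0.1 m and contact force between tray and the fingers above 2 N), for 0.2 s.
At the end, for the whole second after the job is handed in: The tray hangs by its hook from the loop's bottom bar: seat point within 20 mm (in plan) of the pivot and 100 to 156 mm below it, the tray clear of the counter by over 30 mm, its load borne by the hanger, level within 10 degrees and still (under 40 mm/s), let go (horizontal distance between hook_seat and stand_pivot below 0.02 m and z of hook_seat in the frame of stand_pivot between -0.156 and -0.1 m and height (world z) of tray above 0.03 m and contact force between tray and stand above 1 N and angle between tray's own z axis and vertical below 0.17 rad and linear speed of tray below 0.04 m/s); the robot touches nothing.
It fails at once if the hanger or stand is pushed or pulled with more than 10 N (contact force between stand and anything else above 10 N).
It fails at once if the cup is moved by more than 20 mm (distance of cup from where it was at the start of the episode above 0.02 m).
It fails at once if the block is moved by more than 20 mm (distance of block from where it was at the start of the episode above 0.02 m).
It fails at once if the scoop is moved by more than 20 mm (distance of scoop from where it was at the start of the episode above 0.02 m).
It also fails if it takes over 67 s, if anything falls off the work surface, if the arm or the gripper's body presses on something with over 40 N, if the wrist force passes 120 N, or if a joint passes its speed limit or range.

ROBOT

A 7-joint arm with a two-finger parallel gripper is mounted at the origin on the work surface. World frame = base frame: x ahead of the robot, y to its left, z up, the work surface at z = 0. Lengths are in m, angles in rad, forces in N, time in s.
With the tool pointing down it reaches from about 0.4 to 0.85 m from the base axis. Payload 10.4 kg.
Tool frame: the origin (TCP) lies on the front face of the gripper's body, between the roots of the fingers; the fingertips stand 73 mm ahead of it and the grasp point (between the pads) lies 54 mm ahead of it; z points along the fingers, y is the line along which they close (so a half turn about z gives the same grasp; the last joint's range is limited). The gripper opens to 85 mm and grips with 20 to 120 N. Pads are 22 mm wide; open, the fingers measure 114 mm over their backs; the gripper's body (76 mm by 85 mm) begins 54 mm behind the grasp point. The pads swing forward as they close: fully open they stand 13 mm farther back than shut.
Start: joints at [-1.292, 0.332, -0.065, 1.46, 0.022, 1.35, -0.088], TCP at [0.186, 0.597, 0.304] pointing down, gripper open.
Joint ranges: [-2.6, 2.6], [-0.5, 2.12], [-1.47, 1.34], [0.16, 2.42], [-1.27, 4.41], [0.06, 2.06], [-2.6, 2.6]. Speed limits (rad/s): [2.22, 2.22, 2.79, 2.79, 3.14, 3.14, 3.14].

INTERFACE

Orientations are given as a unit quaternion [x, y, z, w].
In Python, from workcell import manip gives the robot as it stands.
- The arm moves only by the shell command python3 -m jog 'ROWS' [FORCE]. ROWS is JSON, a list of rows, each an object with "grip": the gripper command: -1 is fully open, 1 is shut, values between are in proportion; "slide": the shift along the tool's x, y, z in cm, a list of three; "yaw": the turn about the tool's z in rad. A call has 1 to 8 rows; each row shifts and turns the commanded pose from where the row before left it, along the tool's axes as they then stand; what a row does not reach is not made up. A row lasts 1/10 s, in which the tool goes at most 50 mm and 8.59 degrees, less where a joint would pass 70% of its speed; a pose out of reach is approached as far as the arm can. A call with a gripper value outside its range is refused whole. The fingers move at their own pace and stop on an object; FORCE is the grip in N (left out, the last holds). Time passes only in rows, so rows that do not move let the fingers close. It gives the time, the measured TCP pose, the force, the opening and the grip force at its end, in the units of the state.
- manip.get_obs(): the state, without advancing time (a new reading comes with each control period).
- manip.camera(name): name is "side" or "top" or "wrist"; returns the picture (480x640x3 uint8, blue, green, red); there is no depth.
- manip.calibration(name): a dict with "vfov" (degrees; the focal length in pixels is half the picture's height over the tangent of half this angle, whatever the lens; pixels are square), "cx", "cy" (the principal point, pixels), "k1" (the pictures are not rectified: a ray, as slopes to the right and down, at radius r is drawn at 1 + k1 r^2 times it, then the intrinsics apply), "camera_from_world" (4x4, takes a point from world to camera coordinates). Camera axes: x right, y down, z forward; pixel columns grow to the right and rows downward; lengths in m; the calibration is good to about 2 mm. A picture is of the moment at which its call begins: read the wrist's pose just before it. calibration takes no time and is no camera call; for the wrist camera it gives the pose at the moment of the call.
- manip.hand_in(): hands the job in; it is judged then, once.
Trained networks look in the newest picture that a camera, given by its name, has taken for a name from the list of things; names that differ only in an ending like _2 or _b are one class to them, and where a whole thing is asked for, a point or a joint stands for the part that bears it (a point fixed in the world has none). Each returns a list of dicts, best first, with "conf" (0 to 1); they miss things now and then, are a little off and sometimes report something else, mostly with a low value. They report only what shows in the picture. A call takes as long as a camera call. They do not tell look-alikes from the thing itself.
- manip.masks_of(thing, camera): "region" (480x640 bool, what is visible of it) and "centre" ([column, row] in pixels, amid what is visible of it).
The state is a dict: "clock": time; "joint_pos": joint angles; "joint_velocities": joint speeds; "tau": joint torques, N m; "position": TCP position; "ee_rot": TCP orientation; "ft_force": force on the tool from outside, world axes, zero at the start; "torque": the same for the moment, N m; "grip_width": opening from 0.0 (shut) to 1.0 (fully open); "grasp_force": force on a finger pad.
Only numpy, scipy, OpenCV 4.12 (cv2) and the standard library are available. Lean on these libraries where they do the work, as an engineer would, in place of code of your own. Each camera call takes 0.05 s, during which the arm holds its last target. There are 200 camera calls.

## Working session

There is one attempt and no reset: what is moved stays moved. The work goes in short steps, Python scripts to look and compute and a shell command to move; the robot and the scene stay as the last step left them, time stands still between calls to the robot, and variables do not carry over. Pictures are saved under pics/ and viewed, at most 10 in all, crops included, and the job is handed in when it is done.

```bash
mkdir -p pics; ls; python3 - <<'E'
from workcell import manip
import cv2,numpy as np
o=manip.get_obs();print({k:np.round(v,3).tolist() for k,v in o.items()})
a=manip.camera("side");b=manip.camera("top")
cv2.imwrite("pics/side.png",a);cv2.imwrite("pics/top.png",b)
for c in("side","top"):
  k=manip.calibration(c);print(c,k)
  for t in("tray","stand","cup","block","scoop"):
    for m in manip.masks_of(t,c):print(t,round(m["conf"],2),np.round(m["centre"]),m["region"].sum())
E
```

```text
pics
{'clock': 0.0, 'joint_pos': [-1.292, 0.333, -0.065, 1.461, 0.022, 1.35, -0.089], 'joint_velocities': [-0.001, -0.002, 0.0, -0.001, -0.001, -0.0, 0.002], 'tau': [-0.001, -62.545, 0.048, -39.16, 0.016, 0.01, 0.0], 'position': [0.186, 0.596, 0.303], 'ee_rot': [0.15, 0.989, -0.001, -0.0], 'ft_force': [0.967, 0.339, 0.328], 'torque': [0.021, 0.014, 0.019], 'grasp_force': 0.0, 'grip_width': 0.998}
side {'vfov': 44.91831379429183, 'cx': 310.43196301802135, 'cy': 241.7558255333547, 'k1': -0.16882929475739272, 'camera_from_world': array([[ 0.99587649, -0.09022789,  0.00943132, -0.47136179],
       [-0.04616139, -0.59348912, -0.80351713,  0.1160078 ],
       [ 0.07809704,  0.79976846, -0.59520691,  1.59364726],
       [ 0.        ,  0.        ,  0.        ,  1.        ]])}
tray 0.96 [392. 449.] 4420
tray 0.84 [375. 309.] 2648
tray 0.58 [236. 384.] 5927
stand 0.64 [359. 172.] 1838
cup 0.68 [294. 263.] 554
block 0.83 [291. 191.] 504
scoop 0.59 [391. 385.] 1410
top {'vfov': 55.02677215088821, 'cx': 322.2051629046935, 'cy': 241.6457246242724, 'k1': -0.08743856305893279, 'camera_from_world': array([[ 0.02428226, -0.99966873, -0.00853208, -0.12750062],
       [-0.99503662, -0.02334414, -0.09673253,  0.44575518],
       [ 0.09650131,  0.01083861, -0.99527384,  1.38524256],
       [ 0.        ,  0.        ,  0.        ,  1.        ]])}
tray 0.86 [409. 304.] 3700
tray 0.65 [343. 186.] 2054
tray 0.61 [496. 214.] 3656
stand 0.72 [190. 165.] 1470
cup 0.74 [275. 250.] 332
cup 0.19 [342. 189.] 1920
block 0.96 [152. 237.] 695
scoop 0.6 [422. 194.] 751
```

View pics/side.png

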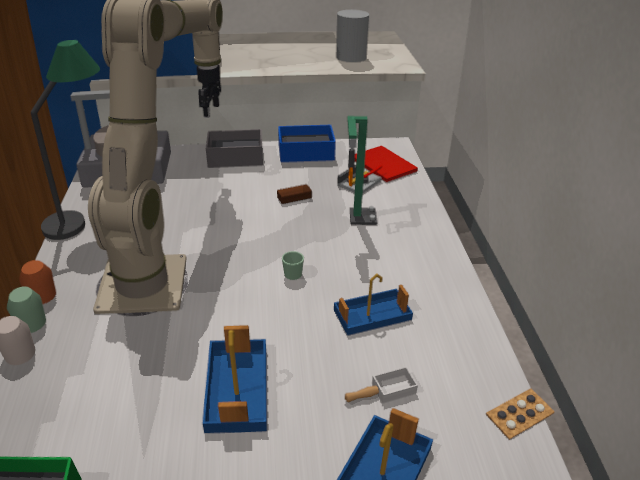

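View pics/top.png

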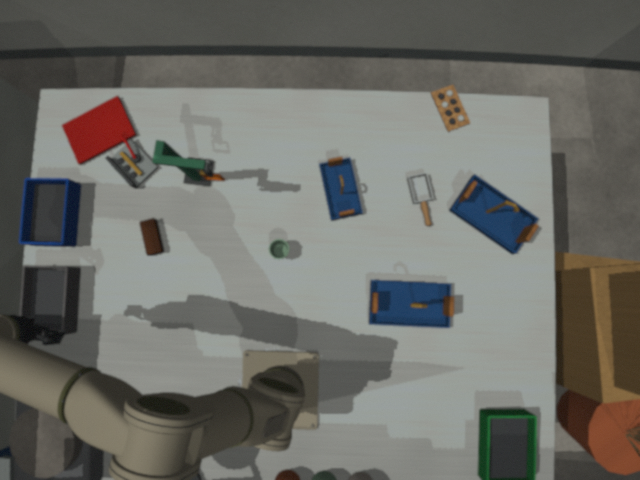

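The top view shows three blue trays: A (410,303), B (342,188) and C (495,213). I'll size them to find the 180x100 one. The stand's post top is near (160,152) and its arm end near (208,170).

```bash
cat >h.py <<'E'
from workcell import manip
import cv2,numpy as np
def K(c):
    k=manip.calibration(c);f=240/np.tan(np.radians(k["vfov"]/2))
    return np.array([[f,0,k["cx"]],[0,f,k["cy"]],[0,0,1]]),np.array([k["k1"],0,0,0,0]),k["camera_from_world"]
def toplane(c,px,z,kk=None):
    A,d,T=kk or K(c)
    n=cv2.undistortPoints(np.float64(px).reshape(-1,1,2),A,d,None,None)[:,0] if 0 else cv2.undistortPointsIter(np.float64(px).reshape(-1,1,2),A,d,None,None,(3,50,1e-10))[:,0]
    R,t=T[:3,:3],T[:3,3];o=-R.T@t
    r=np.c_[n,np.ones(len(n))]@R
    return o+r*((z-o[2])/r[:,2])[:,None]
def proj(c,P,kk=None):
    A,d,T=kk or K(c)
    return cv2.projectPoints(np.float64(P).reshape(-1,1,3),cv2.Rodrigues(T[:3,:3])[0],T[:3,3],A,d)[0][:,0]
E
python3 - <<'E'
from h import *
a=cv2.imread("pics/side.png");b=cv2.imread("pics/top.png")
for n,im in(("top",b),("side",a)):
    h=cv2.cvtColor(im,cv2.COLOR_BGR2HSV)
    m=cv2.inRange(h,(100,130,40),(125,255,255))
    m=cv2.morphologyEx(m,cv2.MORPH_CLOSE,np.ones((9,9)))
    for c in cv2.findContours(m,cv2.RETR_EXTERNAL,cv2.CHAIN_APPROX_NONE)[0]:
        if cv2.contourArea(c)<1000: continue
        p=toplane(n,c[:,0],0.024)[:,:2]
        (x,y),(w,hh),ang=cv2.minAreaRect((p*1000).astype(np.float32))
        print(n,c[:,0].mean(0).round(),"xy",round(x),round(y),"size",round(w),round(hh),round(ang,1))
# stand: arm top z=.349 ; post base in side view
print("post top(top view)",toplane("top",[[160,152],[208,168]],.349).round(3))
print("base(side)",toplane("side",[[363,216]],.012).round(3))
for nm,px,z in(("cup",[275,250],.06),("block",[152,237],.032),("scoop",[420,189],.03)):print(nm,toplane("top",[px],z).round(3))
crop=b[140:200,130:240];s=cv2.resize(crop,None,fx=4,fy=4,interpolation=3)
c2=a[105:235,320:430];s2=cv2.resize(c2,None,fx=4,fy=4,interpolation=3)
out=np.zeros((520,800,3),np.uint8);out[:240,:440]=s;out[:520,440:800]=s2[:,:360]
cv2.imwrite("pics/stand.png",out)
E
```

```text
top [409. 303.] xy 268 -385 size 237 126 88.5
top [ 49. 212.] xy 526 757 size 214 194 0.0
top [494. 213.] xy 547 -645 size 237 133 56.3
top [341. 190.] xy 614 -169 size 171 91 13.2
side [386. 454.] xy 573 -616 size 175 139 56.5
side [236. 385.] xy 268 -391 size 264 133 88.2
side [373. 311.] xy 616 -182 size 188 118 13.5
side [306. 143.] xy 530 775 size 306 218 89.0
side [178.  57.] xy -87 1926 size 201 720 4.4
side [71. 79.] xy -659 2163 size 584 3303 21.2
post top(top view) [[0.626 0.278 0.349]
 [0.588 0.158 0.349]]
base(side) [[0.666 0.266 0.012]]
cup [[0.417 0.022 0.06 ]]
block [[0.45  0.407 0.032]]
scoop [[ 0.618 -0.414  0.03 ]]
```

View pics/stand.png

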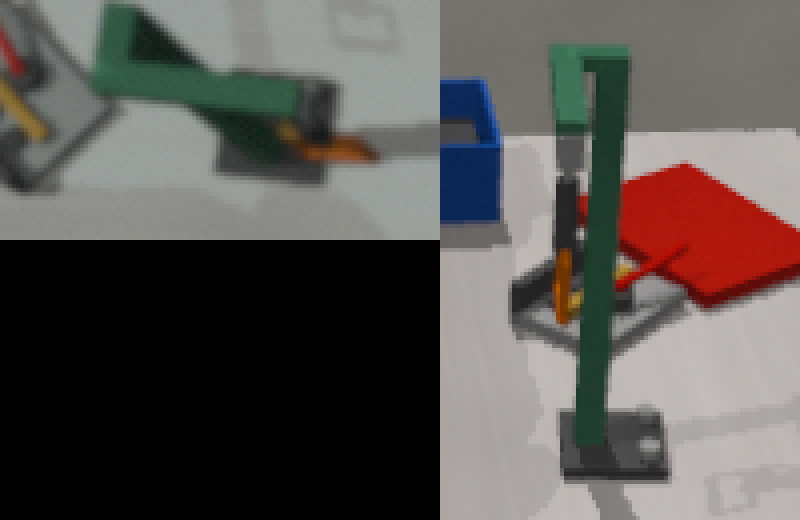

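Tray B fits at about 180x100; A and C are about 237x130. Its hook tip points to world +x in the side view, with tip at (381,281) and post at (371,300). Next I fit the stand and tray poses and confirm them with an overlay.

```bash
cat >fit.py <<'E'
from h import *
from scipy.optimize import least_squares
ks={c:K(c) for c in("top","side")}
def W(p,L):
    c,s=np.cos(p[2]),np.sin(p[2]);L=np.float64(L)
    return np.c_[p[0]+c*L[:,0]-s*L[:,1],p[1]+s*L[:,0]+c*L[:,1],L[:,2]]
def fit(obs,p0):
    f=lambda p:np.concatenate([(proj(c,W(p,[l]),ks[c])-px).ravel() for c,l,px in obs])
    r=least_squares(f,p0,loss="soft_l1");return r.x,f(r.x).reshape(-1,2)
E
python3 - <<'E'
from fit import *
S=lambda c,r:(320+(c-440)/4,105+r/4); T=lambda c,r:(130+c/4,140+r/4)
e=.012
obs=[("side",(.012,.151,e),S(561,412)),("side",(.098,.151,e),S(667,412)),("side",(.098,.065,e),S(668,471)),("side",(.012,.065,e),S(564,471)),
("top",(.012,.065,e),T(324,180)),("top",(.098,.065,e),T(335,80)),("top",(.012,.151,e),T(217,172))]
p,r=fit(obs,[.6,.17,-.1]);print("stand",p.round(4),r.round(1).tolist())
a=cv2.imread("pics/side.png");b=cv2.imread("pics/top.png")
lug=lambda x:[(x,-.022,.065),(x,.022,.065)]
# tray rim by contour edges -> use colour mask corners of the outer rim in both views as start
q0=[.615,-.175,.22]
def draw(im,n,s):
    big=cv2.resize(im,None,fx=s,fy=s,interpolation=3)
    def pl(pp,L,col,closed=False):
        cv2.polylines(big,[np.int32((proj(n,W(pp,L),ks[n])+.5)*s)],closed,col,1)
    for z,col in((0.349,(0,0,255)),):
        pl(p,[(-.011,0,z),(-.011,.12,z),(.047,.12,z)],col)
    pl(p,[(0,0,.321),(0,0,.215),(0,0,.171)],(255,0,255))
    for z in(.171,.193,.215):pl(p,[(0,-.02,z),(0,.02,z)],(255,255,0))
    pl(p,[(.012,.065,e),(.098,.065,e),(.098,.151,e),(.012,.151,e)],(0,0,255),True)
    pl(q0,[(-.09,-.05,.026),(.09,-.05,.026),(.09,.05,.026),(-.09,.05,.026)],(0,255,255),True)
    pl(q0,[(-.09,-.05,0),(.09,-.05,0),(.09,.05,0),(-.09,.05,0)],(0,255,0),True)
    pl(q0,[(-.088,-.022,.065),(-.088,.022,.065)],(0,0,255));pl(q0,[(.088,-.022,.065),(.088,.022,.065)],(0,0,255))
    pl(q0,[(-.013,0,.004),(-.013,0,.12),(0,0,.135),(.013,0,.12),(.013,0,.109)],(255,255,255))
    return big
s=4
A=draw(a,"side",s);B=draw(b,"top",s)
o=np.zeros((600,800,3),np.uint8)
o[:260,:330]=B[600:860+0,1270:1600];o[300:540,:400]=B[560:800,560:960]
o[:270,420:800]=A[1070:1340,1320:1700];o[280:600,420:800]=A[440:760,1290:1670]
cv2.imwrite("pics/ov.png",o)
E
```

```text
stand [ 0.6     0.1729 -0.1195] [[-0.9, -1.0], [-1.1, -0.3], [0.3, -0.1], [-1.0, -0.8], [0.1, 0.1], [2.0, -1.4], [0.3, -1.6]]
```

View pics/ov.png

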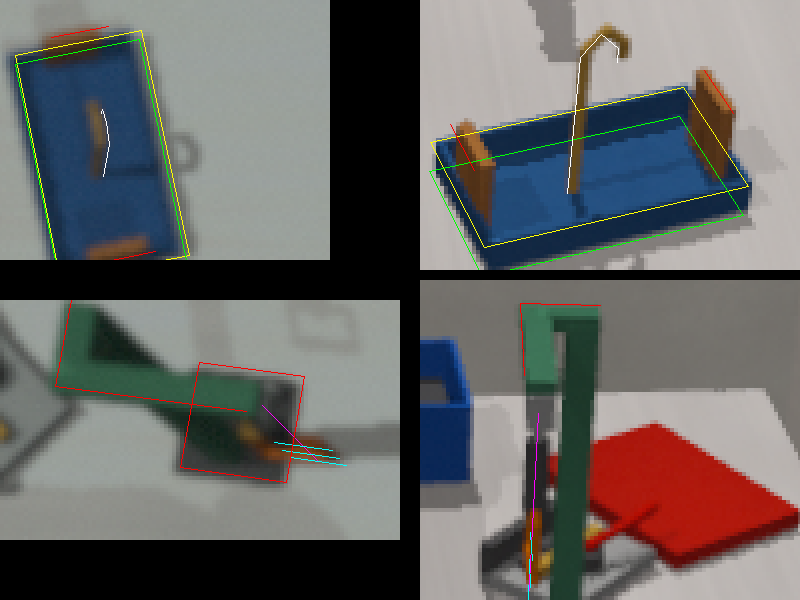

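The overlay fits the 180x100 tray at (342,188) to 1-2 px, so B is the tray. Its hook tip points to +x with yaw about 0.22. The stand is at about (0.600, 0.173) with yaw about -0.12. I'm moving now.

```bash
python3 -m jog '[{"grip":0.3,"slide":[-3.2,-3.6,0],"yaw":0},{"grip":0.3,"slide":[-3.2,-3.6,0],"yaw":0},{"grip":0.3,"slide":[-3.2,-3.6,0],"yaw":0},{"grip":0.3,"slide":[-3.2,-3.6,0],"yaw":0},{"grip":0.3,"slide":[-3.2,-3.6,0],"yaw":0},{"grip":0.3,"slide":[-3.2,-3.6,0],"yaw":0},{"grip":0.3,"slide":[-3.2,-3.6,0],"yaw":0},{"grip":0.3,"slide":[-3.2,-3.6,0],"yaw":0}]'
python3 -m jog '[{"grip":0.3,"slide":[-3.2,-3.6,0],"yaw":0},{"grip":0.3,"slide":[-3.2,-3.6,0],"yaw":0},{"grip":0.3,"slide":[-3.2,-3.6,0],"yaw":0},{"grip":0.3,"slide":[-3.2,-3.6,0],"yaw":0},{"grip":0.3,"slide":[-3.2,-3.6,0],"yaw":0},{"grip":0.3,"slide":[-3.2,-3.6,0],"yaw":0},{"grip":0.3,"slide":[-3.2,-3.6,0],"yaw":0},{"grip":0.3,"slide":[-3.2,-3.6,0],"yaw":0}]'
```

```text
clock: 1.4
position: [0.345, 0.2438, 0.3042]
ee_rot: [0.15, 0.989, 0.0, 0.0]
ft_force: [1.1, 1.0, 0.5]
grip_width: 0.352
grasp_force: 0.0
clock: 2.2
position: [0.5039, -0.1073, 0.3044]
ee_rot: [0.15, 0.989, 0.0, 0.001]
ft_force: [1.3, 0.4, 0.3]
grip_width: 0.35
grasp_force: 0.0
```

```bash
python3 -m jog '[{"grip":0.3,"slide":[0,0,0],"yaw":0.149},{"grip":0.3,"slide":[0,0,0],"yaw":0.149},{"grip":0.3,"slide":[0,0,0],"yaw":0.149},{"grip":0.3,"slide":[0,0,0],"yaw":0.149},{"grip":0.3,"slide":[0,0,0],"yaw":0.149},{"grip":0.3,"slide":[0,0,0],"yaw":0.149},{"grip":0.3,"slide":[0,0,0],"yaw":0.149},{"grip":0.3,"slide":[0,0,0],"yaw":0}]'
python3 - <<'E'
from h import *
o=manip.get_obs();print(o["joint_pos"].round(2) if hasattr(o["joint_pos"],"round") else o["joint_pos"])
T=K("wrist")[2];print((-T[:3,:3].T@T[:3,3]).round(3),T[2,:3].round(2));print(proj("wrist",[[.534,-.194,.065],[.615,-.175,.0]]))
im=manip.camera("wrist");cv2.imwrite("pics/w1.png",im)
E
```

```text
clock: 3.0
position: [0.5034, -0.1053, 0.304]
ee_rot: [0.624, 0.782, 0.0, 0.0]
ft_force: [0.7, -0.6, 0.1]
grip_width: 0.352
grasp_force: 0.0
[-0.62  0.08  0.79  1.78 -0.06  1.3   0.41]
[ 0.488 -0.034  0.373] [ 0.06 -0.28 -0.96]
[[329.02121319 313.93623895]
 [396.09892163 287.4306003 ]]
```

View pics/w1.png

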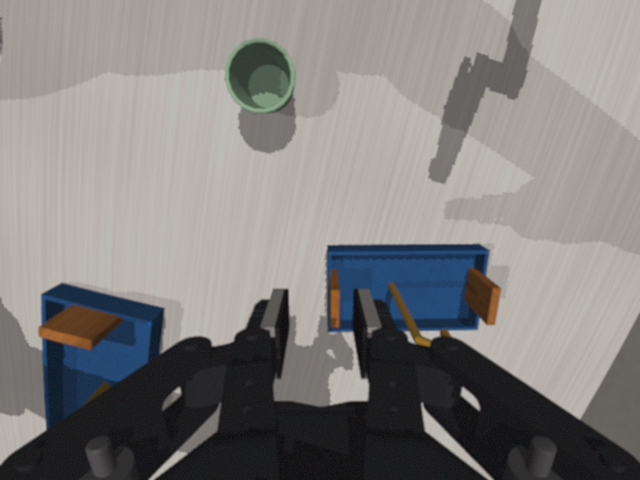

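The wrist view shows tray B with rim corners near (328,246), (488,246) and (329,331), the -x lug at (335,300) and the cup at (260,75).

```bash
python3 - <<'E'
from h import *
p=toplane("wrist",[[328,246.5],[488.5,246.5],[328,331],[480,329]],.026);print(p.round(4).tolist())
d=p[1]-p[0];print(np.hypot(*d[:2]),np.arctan2(d[1],d[0]),np.hypot(*(p[2]-p[0])[:2]))
c=(p[1]+p[2])/2;print("centre",c.round(4))
l=toplane("wrist",[[335,270],[335,327]],.065);print("lug top",l.round(4).tolist())
k=toplane("wrist",[[258,75]],.06);print(k)
E
```

```text
[[0.5202, -0.135, 0.026], [0.6927, -0.0949, 0.026], [0.5445, -0.2361, 0.026], [0.7213, -0.1941, 0.026]]
0.17710065892837032 0.22809319940036796 0.10404555026825445
centre [ 0.6186 -0.1655  0.026 ]
lug top [[0.5289, -0.1456, 0.065], [0.5441, -0.2072, 0.065]]
[[0.42239898 0.01157181 0.06      ]]
```

```bash
python3 -m jog '[{"grip":0.3,"slide":[-4.2,0.75,0],"yaw":0},{"grip":0.3,"slide":[-4.2,0.75,0],"yaw":0},{"grip":0.3,"slide":[0,0,5],"yaw":0},{"grip":0.3,"slide":[0,0,5],"yaw":0},{"grip":0.3,"slide":[0,0,4.9],"yaw":0},{"grip":0.3,"slide":[0,0,0],"yaw":0}]'
python3 - <<'E'
from h import *
print(proj("wrist",[[.537,-.184,.065]]))
im=manip.camera("wrist");cv2.imwrite("pics/w2.png",im)
E
```

```text
clock: 3.65
position: [0.5337, -0.1827, 0.1494]
ee_rot: [0.621, 0.784, -0.003, -0.004]
ft_force: [-1.3, 0.2, 0.2]
grip_width: 0.347
grasp_force: 0.0
[[325.3085297  300.46260238]]
```

View pics/w2.png

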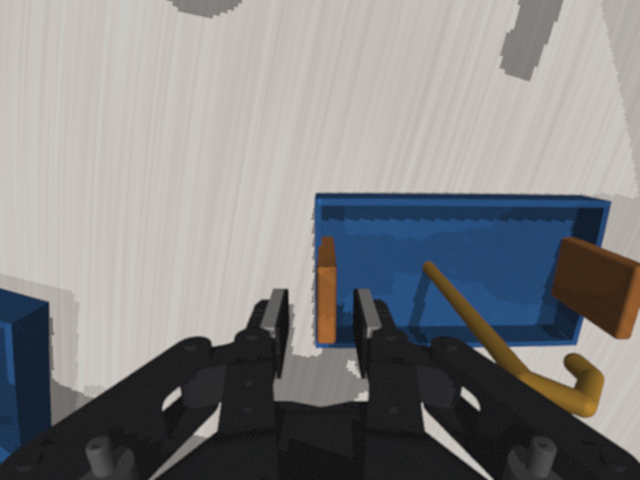

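The lug top is centred at about (327,304) between the pads (columns 288 and 355), and the tool needs about 4 mm of correction.

```bash
python3 -m jog '[{"grip":0.3,"slide":[-0.4,0.4,2],"yaw":0},{"grip":0.3,"slide":[0,0,2.7],"yaw":0},{"grip":0.3,"slide":[0,0,0],"yaw":0},{"grip":1,"slide":[0,0,0],"yaw":0},{"grip":1,"slide":[0,0,0],"yaw":0},{"grip":1,"slide":[0,0,0],"yaw":0},{"grip":1,"slide":[0,0,0],"yaw":0},{"grip":1,"slide":[0,0,0],"yaw":0}]' 60
```

```text
clock: 4.5
position: [0.5431, -0.1872, 0.1107]
ee_rot: [0.623, 0.783, 0.001, 0.001]
ft_force: [-2.2, 0.8, 9.0]
grip_width: 0.104
grasp_force: 60.1
```

```bash
python3 -m jog '[{"grip":0.3,"slide":[0,0,0],"yaw":0},{"grip":0.3,"slide":[0,0,0],"yaw":0},{"grip":0.3,"slide":[0,0,0],"yaw":0}]'
python3 - <<'E'
from h import *
im=manip.camera("wrist");cv2.imwrite("pics/w3.png",im[150:470,200:640])
E
```

```text
clock: 4.8
position: [0.5419, -0.1868, 0.1085]
ee_rot: [0.623, 0.782, 0.0, 0.0]
ft_force: [-0.2, 0.2, 0.1]
grip_width: 0.353
grasp_force: 0.0
```

View pics/w3.png

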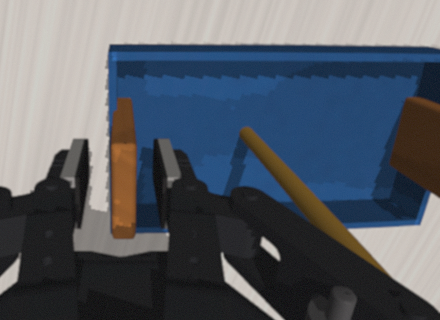

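```bash
python3 -m jog '[{"grip":0.3,"slide":[0,0,0.6],"yaw":0},{"grip":0.3,"slide":[0,0,0],"yaw":0},{"grip":1,"slide":[0,0,0],"yaw":0},{"grip":1,"slide":[0,0,0],"yaw":0},{"grip":1,"slide":[0,0,0],"yaw":0},{"grip":1,"slide":[0,0,0],"yaw":0},{"grip":1,"slide":[0,0,0],"yaw":0}]' 60
python3 -m jog '[{"grip":1,"slide":[0,0,-0.5],"yaw":0},{"grip":1,"slide":[0,0,-1],"yaw":0},{"grip":1,"slide":[0,0,-1.5],"yaw":0},{"grip":1,"slide":[0,0,-2],"yaw":0},{"grip":1,"slide":[0,0,0],"yaw":0},{"grip":1,"slide":[0,0,0],"yaw":0}]' 90
python3 - <<'E'
from h import *
im=manip.camera("side");cv2.imwrite("pics/s2.png",cv2.resize(im[180:380,270:470],None,fx=3,fy=3,interpolation=3))
E
```

```text
clock: 5.55
position: [0.5416, -0.1868, 0.1018]
ee_rot: [0.623, 0.782, 0.0, -0.0]
ft_force: [0.5, 0.3, -1.2]
grip_width: 0.106
grasp_force: 58.5
clock: 6.15
position: [0.5419, -0.1868, 0.1524]
ee_rot: [0.623, 0.782, 0.001, 0.0]
ft_force: [-0.2, 0.0, -3.8]
grip_width: 0.106
grasp_force: 87.8
```

View pics/s2.png

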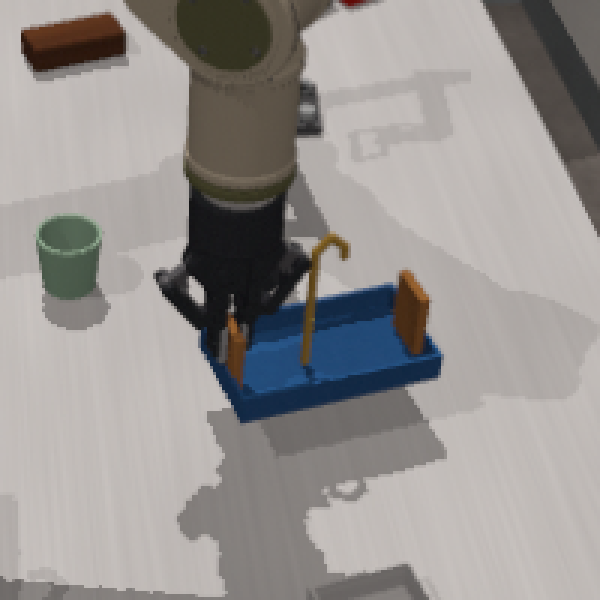

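The side view shows the tray held level and clear of the counter, with the hook tip toward +x. I'll turn it to the stand's heading and travel with the hook below the lowest possible bar.

```bash
python3 -m jog '[{"grip":1,"slide":[0,0,0.7],"yaw":0.115},{"grip":1,"slide":[0,0,1],"yaw":0.115},{"grip":1,"slide":[0,0,1],"yaw":0.115},{"grip":1,"slide":[2,-0.4,0],"yaw":0},{"grip":1,"slide":[3.5,-0.6,0],"yaw":0},{"grip":1,"slide":[4,-0.8,0],"yaw":0},{"grip":1,"slide":[4,-0.8,0],"yaw":0},{"grip":1,"slide":[4,-0.8,0],"yaw":0}]'
python3 -m jog '[{"grip":1,"slide":[4,-0.8,0],"yaw":0},{"grip":1,"slide":[4,-0.8,0],"yaw":0},{"grip":1,"slide":[3.5,-0.6,0],"yaw":0},{"grip":1,"slide":[2,-0.4,0],"yaw":0},{"grip":1,"slide":[0,0,0],"yaw":0},{"grip":1,"slide":[0,0,0],"yaw":0}]'
python3 - <<'E'
from h import *
from fit import W,ks
p=[.6,.173,-.12]
for z in(.17,.18,.19,.2,.21):print(z,proj("side",W(p,[(0,-.02,z-.005),(0,0,z-.005)]),ks["side"]).round(1).tolist())
a=manip.camera("side")
cv2.imwrite("pics/s3.png",cv2.resize(a[90:250,290:440],None,fx=4,fy=3.75,interpolation=3))
for c in("side",):
  for m in manip.masks_of("hook_seat",c)[:1]:print(m["conf"],m["centre"])
E
```

```text
clock: 7.0
position: [0.5278, -0.0075, 0.1241]
ee_rot: [0.748, 0.664, -0.001, -0.0]
ft_force: [1.1, 0.3, -3.2]
grip_width: 0.104
grasp_force: 88.0
clock: 7.6
position: [0.5184, 0.128, 0.1242]
ee_rot: [0.748, 0.664, -0.001, -0.0]
ft_force: [-0.4, -0.4, -4.0]
grip_width: 0.112
grasp_force: 88.0
0.17 [[349.3, 194.7], [349.1, 191.1]]
0.18 [[349.4, 191.8], [349.2, 188.1]]
0.19 [[349.6, 188.8], [349.4, 185.2]]
0.2 [[349.8, 185.8], [349.6, 182.2]]
0.21 [[349.9, 182.7], [349.7, 179.2]]
0.6 [351.9, 240.3]
```

View pics/s3.png

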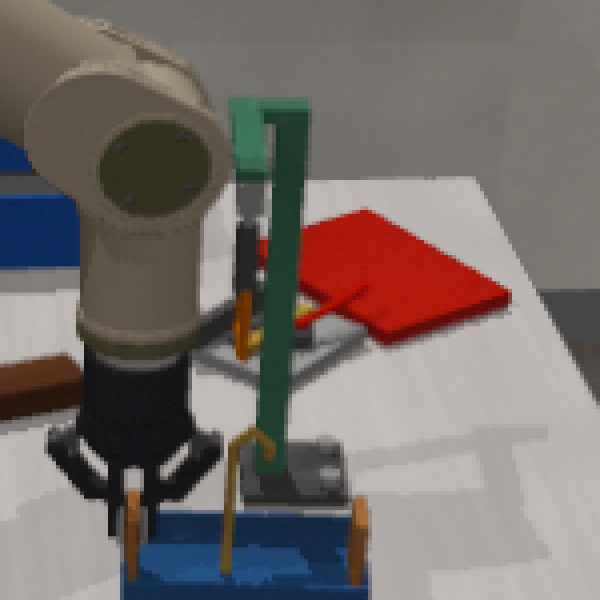

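The side view shows the loop bottom at (350.7,185.5) px, which puts the bar at about z 0.20. The hook apex is near (353.5,204.7) px, just in front of the loop.

```bash
python3 - <<'E'
from h import *
ks=K("side")
print(proj("side",[[.6008,.1181,.161],[.6108,.1181,.161],[.6008,.1281,.161],[.6008,.1181,.171]],ks).round(1))
for z in (.195,.2,.205):print(toplane("side",[[350.5,185.3]],z-.005))
b=manip.camera("top");T=K("top")
cv2.imwrite("pics/t2.png",cv2.resize(b[130:230,130:260],None,fx=6,fy=6,interpolation=3)[:600,:780])
p=[.601,.173,-.12]
from fit import W
print(proj("top",W(p,[(0,-.02,.2),(0,.02,.2),(0,-.02,.24)]),T).round(1),proj("top",[[.6008,.1181,.161]],T).round(1))
E
```

```text
[[352.1 202.4]
 [355.6 202.3]
 [351.6 200.5]
 [352.3 199.5]]
[[0.60157504 0.16384506 0.19      ]]
[[0.60010775 0.15559898 0.195     ]]
[[0.59864047 0.1473529  0.2       ]]
[[223.7 178.1]
 [209.4 176.1]
 [220.4 174.6]] [[239.2 180.8]]
```

View pics/t2.png

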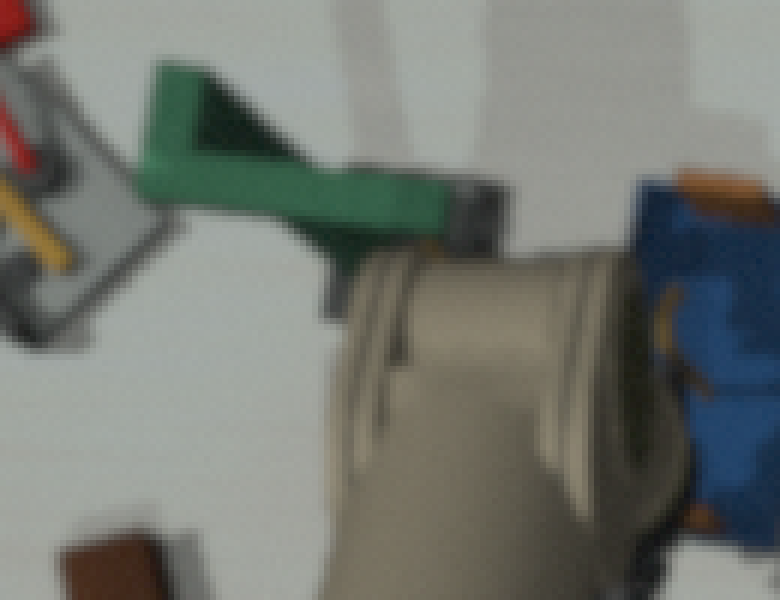

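The top view shows the wrist link clear of the stand arm in x, with the hook at (241,182) px. Next I go under the bar and feel upward with a force guard.

```bash
cat >g.py <<'E'
import sys
from workcell import manip
o=manip.get_obs();f=o["ft_force"];print([round(float(v),2) for v in f],[round(float(v),4) for v in o["position"]])
lo,hi=float(sys.argv[1]),float(sys.argv[2])
sys.exit(0 if lo<f[2]<hi and abs(f[0])<3 and abs(f[1])<3 else 1)
E
python3 -m jog '[{"grip":1,"slide":[1.5,-0.2,0],"yaw":0},{"grip":1,"slide":[2.5,-0.3,0],"yaw":0},{"grip":1,"slide":[1.55,-0.2,0],"yaw":0},{"grip":1,"slide":[0,0,-1],"yaw":0},{"grip":1,"slide":[0,0,-1],"yaw":0},{"grip":1,"slide":[0,0,-0.3],"yaw":0},{"grip":1,"slide":[0,0,0],"yaw":0},{"grip":1,"slide":[0,0,0],"yaw":0}]'
python3 - <<'E'
from h import *
o=manip.get_obs();print(o["position"])
a=manip.camera("side")
cv2.imwrite("pics/s4.png",cv2.resize(a[150:230,310:400],None,fx=8,fy=7.5,interpolation=3))
E
```

```text
clock: 8.55
position: [0.5185, 0.1835, 0.1479]
ee_rot: [0.748, 0.664, 0.0, -0.0]
ft_force: [0.1, 0.1, -3.4]
grip_width: 0.103
grasp_force: 88.0
[0.51848762 0.18348665 0.14790447]
```

View pics/s4.png

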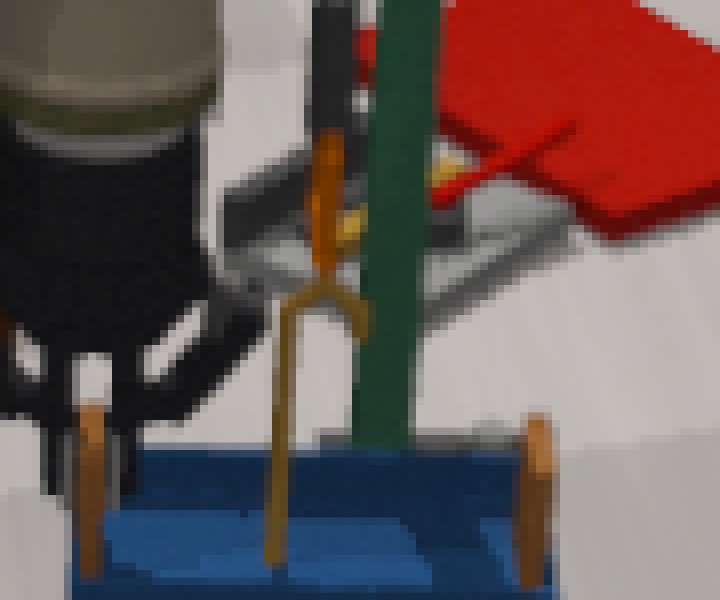

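In the side crop the hook apex (325,275) sits centred under the loop bar (325,270). I'm feeling upward in guarded 1 mm steps.

```bash
J="python3 -m jog"; G="python3 g.py -5.6 0"
python3 -m jog '[{"grip":1,"slide":[0,0,-0.2],"yaw":0},{"grip":1,"slide":[0,0,0],"yaw":0}]' >/dev/null && $G && python3 -m jog '[{"grip":1,"slide":[0,0,-0.1],"yaw":0},{"grip":1,"slide":[0,0,0],"yaw":0}]' >/dev/null && $G && python3 -m jog '[{"grip":1,"slide":[0,0,-0.1],"yaw":0},{"grip":1,"slide":[0,0,0],"yaw":0}]' >/dev/null && $G && python3 -m jog '[{"grip":1,"slide":[0,0,-0.1],"yaw":0},{"grip":1,"slide":[0,0,0],"yaw":0}]' >/dev/null && $G && python3 -m jog '[{"grip":1,"slide":[0,0,-0.1],"yaw":0},{"grip":1,"slide":[0,0,0],"yaw":0}]' >/dev/null && $G && python3 -m jog '[{"grip":1,"slide":[0,0,-0.1],"yaw":0},{"grip":1,"slide":[0,0,0],"yaw":0}]' >/dev/null && $G && python3 -m jog '[{"grip":1,"slide":[0,0,-0.1],"yaw":0},{"grip":1,"slide":[0,0,0],"yaw":0}]' >/dev/null && $G && python3 -m jog '[{"grip":1,"slide":[0,0,-0.1],"yaw":0},{"grip":1,"slide":[0,0,0],"yaw":0}]' >/dev/null && $G && python3 -m jog '[{"grip":1,"slide":[0,0,-0.1],"yaw":0},{"grip":1,"slide":[0,0,0],"yaw":0}]' >/dev/null && $G && python3 -m jog '[{"grip":1,"slide":[0,0,-0.1],"yaw":0},{"grip":1,"slide":[0,0,0],"yaw":0}]' >/dev/null && $G && python3 -m jog '[{"grip":1,"slide":[0,0,-0.1],"yaw":0},{"grip":1,"slide":[0,0,0],"yaw":0}]' >/dev/null && $G
```

```text
[0.57, 1.52, -2.6] [0.5186, 0.1839, 0.15]
[-0.02, 0.37, -3.74] [0.5186, 0.184, 0.151]
[-0.02, 0.85, -2.96] [0.5186, 0.184, 0.152]
[-0.14, 0.19, -3.97] [0.5186, 0.184, 0.153]
[-0.32, -0.82, -2.91] [0.5186, 0.184, 0.154]
[0.23, 0.46, -3.1] [0.5186, 0.184, 0.155]
[-0.16, -0.36, -3.1] [0.5186, 0.184, 0.156]
[0.69, -0.46, -3.25] [0.5186, 0.184, 0.157]
[-0.16, 0.44, -3.0] [0.5185, 0.184, 0.158]
[0.06, -0.32, -6.82] [0.5181, 0.1839, 0.1586]
```

Contact at TCP z of about 0.158 gives a bar height of about 0.200, which agrees with the image. I'll back off along -x, rise 43 mm above the contact height, and look.

```bash
python3 -m jog '[{"grip":1,"slide":[0,0,0.6],"yaw":0},{"grip":1,"slide":[0,-1,0],"yaw":0},{"grip":1,"slide":[0,-2,0],"yaw":0},{"grip":1,"slide":[0,-1.5,0],"yaw":0},{"grip":1,"slide":[0,0,-1.5],"yaw":0},{"grip":1,"slide":[0,0,-2],"yaw":0},{"grip":1,"slide":[0,0,-1.3],"yaw":0},{"grip":1,"slide":[0,0,0],"yaw":0}]'
python3 -m jog '[{"grip":1,"slide":[0,0,0],"yaw":0},{"grip":1,"slide":[0,0,0],"yaw":0}]'
python3 - <<'E'
from h import *
a=manip.camera("side")
cv2.imwrite("pics/s5.png",cv2.resize(a[140:220,300:390],None,fx=8,fy=7.5,interpolation=3))
E
```

```text
clock: 11.4
position: [0.4751, 0.1897, 0.2031]
ee_rot: [0.748, 0.664, 0.002, 0.0]
ft_force: [0.8, 0.6, -4.0]
grip_width: 0.104
grasp_force: 88.8
clock: 11.6
position: [0.4736, 0.1892, 0.2002]
ee_rot: [0.748, 0.664, -0.0, -0.0]
ft_force: [-0.1, 0.4, -3.1]
grip_width: 0.101
grasp_force: 88.8
```

View pics/s5.png

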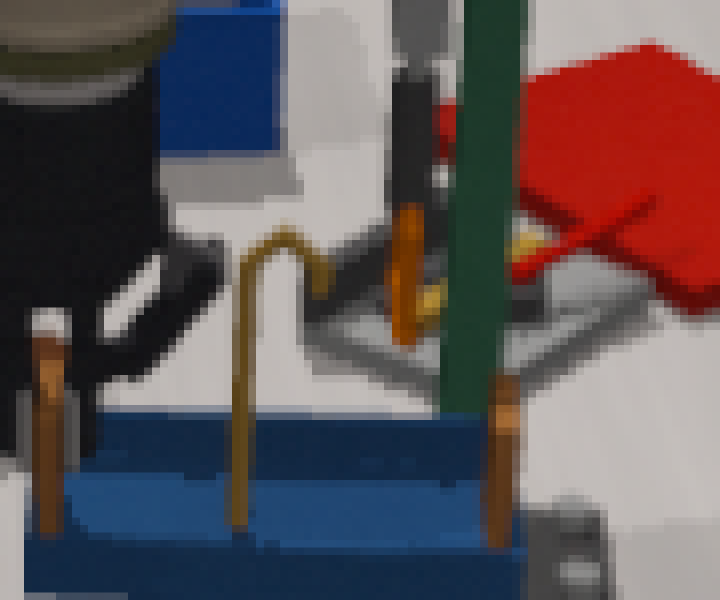

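The crop shows the tip (322,290) clear in front of the loop (405, rows 205-345), at the right height. I'm entering in guarded steps.

```bash
G="python3 g.py -5.8 -1"
python3 -m jog '[{"grip":1,"slide":[0,1,-0.1],"yaw":0},{"grip":1,"slide":[0,0,0],"yaw":0}]' >/dev/null && $G && python3 -m jog '[{"grip":1,"slide":[0,0.5,0],"yaw":0},{"grip":1,"slide":[0,0,0],"yaw":0}]' >/dev/null && $G && python3 -m jog '[{"grip":1,"slide":[0,0.5,0],"yaw":0},{"grip":1,"slide":[0,0,0],"yaw":0}]' >/dev/null && $G && python3 -m jog '[{"grip":1,"slide":[0,0.5,0],"yaw":0},{"grip":1,"slide":[0,0,0],"yaw":0}]' >/dev/null && $G && python3 -m jog '[{"grip":1,"slide":[0,0.5,0],"yaw":0},{"grip":1,"slide":[0,0,0],"yaw":0}]' >/dev/null && $G && python3 -m jog '[{"grip":1,"slide":[0,0.5,0],"yaw":0},{"grip":1,"slide":[0,0,0],"yaw":0}]' >/dev/null && $G && python3 -m jog '[{"grip":1,"slide":[0,0.5,0],"yaw":0},{"grip":1,"slide":[0,0,0],"yaw":0}]' >/dev/null && $G && python3 -m jog '[{"grip":1,"slide":[0,0.5,0],"yaw":0},{"grip":1,"slide":[0,0,0],"yaw":0}]' >/dev/null && $G
python3 - <<'E'
from h import *
a=manip.camera("side")
cv2.imwrite("pics/s6.png",cv2.resize(a[140:220,300:390],None,fx=8,fy=7.5,interpolation=3))
E
```

```text
[0.78, 0.37, -2.94] [0.4849, 0.1878, 0.2019]
[0.16, -1.35, -3.04] [0.4893, 0.1873, 0.2018]
[-0.27, 0.18, -2.43] [0.4942, 0.1868, 0.2019]
[0.35, 0.4, -2.88] [0.4992, 0.1863, 0.202]
[-0.52, 0.86, -3.96] [0.5042, 0.1857, 0.202]
[0.2, -0.42, -2.19] [0.5091, 0.1851, 0.202]
[-0.53, 0.08, -3.68] [0.5141, 0.1845, 0.202]
[0.02, 0.53, -2.3] [0.519, 0.1839, 0.202]
```

I entered freely, with no contact. I'm past the 10-picture allowance (12 viewed), so from here I use force and position only. Lowering with a guard: seating is expected at TCP z of about 0.180.

```bash
G="python3 g.py -5.8 -1"
python3 -m jog '[{"grip":1,"slide":[0,0,0.2],"yaw":0},{"grip":1,"slide":[0,0,0],"yaw":0}]' >/dev/null && $G && python3 -m jog '[{"grip":1,"slide":[0,0,0.2],"yaw":0},{"grip":1,"slide":[0,0,0],"yaw":0}]' >/dev/null && $G && python3 -m jog '[{"grip":1,"slide":[0,0,0.2],"yaw":0},{"grip":1,"slide":[0,0,0],"yaw":0}]' >/dev/null && $G && python3 -m jog '[{"grip":1,"slide":[0,0,0.3],"yaw":0},{"grip":1,"slide":[0,0,0],"yaw":0}]' >/dev/null && $G && python3 -m jog '[{"grip":1,"slide":[0,0,0.3],"yaw":0},{"grip":1,"slide":[0,0,0],"yaw":0}]' >/dev/null && $G && python3 -m jog '[{"grip":1,"slide":[0,0,0.3],"yaw":0},{"grip":1,"slide":[0,0,0],"yaw":0}]' >/dev/null && $G && python3 -m jog '[{"grip":1,"slide":[0,0,0.3],"yaw":0},{"grip":1,"slide":[0,0,0],"yaw":0}]' >/dev/null && $G && python3 -m jog '[{"grip":1,"slide":[0,0,0.1],"yaw":0},{"grip":1,"slide":[0,0,0],"yaw":0}]' >/dev/null && $G && python3 -m jog '[{"grip":1,"slide":[0,0,0.1],"yaw":0},{"grip":1,"slide":[0,0,0],"yaw":0}]' >/dev/null && $G && python3 -m jog '[{"grip":1,"slide":[0,0,0.1],"yaw":0},{"grip":1,"slide":[0,0,0],"yaw":0}]' >/dev/null && $G && python3 -m jog '[{"grip":1,"slide":[0,0,0.1],"yaw":0},{"grip":1,"slide":[0,0,0],"yaw":0}]' >/dev/null && $G && python3 -m jog '[{"grip":1,"slide":[0,0,0.1],"yaw":0},{"grip":1,"slide":[0,0,0],"yaw":0}]' >/dev/null && $G
```

```text
[0.4, -0.25, -3.05] [0.5183, 0.184, 0.1996]
[-0.54, -0.26, -3.72] [0.5183, 0.184, 0.1976]
[0.28, -0.24, -3.47] [0.5184, 0.184, 0.1956]
[-0.02, 0.12, -3.59] [0.5183, 0.1839, 0.1925]
[0.44, -0.0, -3.92] [0.5183, 0.184, 0.1895]
[0.2, -0.41, -3.39] [0.5184, 0.184, 0.1865]
[0.58, 0.38, -3.25] [0.5183, 0.184, 0.1835]
[-0.39, -0.58, -2.97] [0.5185, 0.184, 0.1828]
[-0.83, 0.47, -1.89] [0.5185, 0.184, 0.1818]
[-0.34, 0.02, -3.19] [0.5185, 0.184, 0.1808]
[0.42, 0.93, -1.96] [0.5185, 0.184, 0.1799]
[-0.91, 0.6, -1.75] [0.5185, 0.184, 0.1789]
```

```bash
G="python3 g.py -5.8 -0.2"
python3 -m jog '[{"grip":1,"slide":[0,0,0.05],"yaw":0},{"grip":1,"slide":[0,0,0],"yaw":0}]' >/dev/null && $G && python3 -m jog '[{"grip":1,"slide":[0,0,0.05],"yaw":0},{"grip":1,"slide":[0,0,0],"yaw":0}]' >/dev/null && $G && python3 -m jog '[{"grip":1,"slide":[0,0,0.05],"yaw":0},{"grip":1,"slide":[0,0,0],"yaw":0}]' >/dev/null && $G && python3 -m jog '[{"grip":1,"slide":[0,0,0.05],"yaw":0},{"grip":1,"slide":[0,0,0],"yaw":0}]' >/dev/null && $G
for i in 1 ; do python3 -m jog '[{"grip":1,"slide":[0,0,0],"yaw":0},{"grip":1,"slide":[0,0,0],"yaw":0}]'; python3 -m jog '[{"grip":1,"slide":[0,0,0],"yaw":0}]';done
```

```text
[-1.0, -0.48, -0.54] [0.5187, 0.1841, 0.1786]
[-1.03, -0.12, 3.04] [0.5189, 0.184, 0.1782]
clock: 16.3
position: [0.5188, 0.1841, 0.1782]
ee_rot: [0.748, 0.664, 0.0, 0.0]
ft_force: [-0.7, 0.3, 3.9]
grip_width: 0.097
grasp_force: 89.7
clock: 16.4
position: [0.5187, 0.184, 0.1781]
ee_rot: [0.748, 0.664, 0.0, 0.0]
ft_force: [-0.2, -0.0, 3.9]
grip_width: 0.101
grasp_force: 89.8
```

It's seated with about 7 N on the bar. I'll ease to about the tray's weight, soften the grip, then open.

```bash
python3 -m jog '[{"grip":1,"slide":[0,0,-0.05],"yaw":0},{"grip":1,"slide":[0,0,0],"yaw":0},{"grip":1,"slide":[0,0,0],"yaw":0}]'
python3 -m jog '[{"grip":1,"slide":[0,0,0],"yaw":0},{"grip":1,"slide":[0,0,0],"yaw":0}]' 20
```

```text
clock: 16.7
position: [0.5185, 0.184, 0.1783]
ee_rot: [0.748, 0.664, -0.0, -0.0]
ft_force: [0.4, 0.1, 2.3]
grip_width: 0.107
grasp_force: 89.6
clock: 16.9
position: [0.5185, 0.184, 0.1784]
ee_rot: [0.748, 0.664, -0.0, -0.0]
ft_force: [-1.0, 0.0, 2.7]
grip_width: 0.102
grasp_force: 89.5
```

```bash
python3 -m jog '[{"grip":1,"slide":[0,0,-0.06],"yaw":0},{"grip":1,"slide":[0,0,0],"yaw":0},{"grip":1,"slide":[0,0,0],"yaw":0},{"grip":1,"slide":[0,0,0],"yaw":0}]' 20
```

```text
clock: 17.3
position: [0.5183, 0.1839, 0.1788]
ee_rot: [0.748, 0.664, -0.0, -0.0]
ft_force: [-0.8, 0.3, -0.4]
grip_width: 0.101
grasp_force: 89.0
```

```bash
python3 -m jog '[{"grip":0.7,"slide":[0,0,0],"yaw":0},{"grip":0.5,"slide":[0,0,0],"yaw":0},{"grip":0.3,"slide":[0,0,0],"yaw":0},{"grip":0.3,"slide":[0,0,0],"yaw":0},{"grip":0.3,"slide":[0,0,0],"yaw":0}]'
python3 - <<'E'
from h import *
a=manip.camera("side");b=cv2.imread("pics/s5.png")
h=cv2.cvtColor(a,cv2.COLOR_BGR2HSV)
m=cv2.inRange(h,(100,130,40),(125,255,255));m[:180]=0;m[270:]=0;m[:,:290]=0;m[:,420:]=0
n,l,s,c=cv2.connectedComponentsWithStats(m);print(s[1:][s[1:,4]>100],c[1:][s[1:,4]>100])
tb=[m_["centre"] for m_ in manip.masks_of("tray","side")];print(tb)
# predicted tray rim corners (hung level, seat on bar at z .200)
from fit import W,ks
print(proj("side",W([.6,.173,-.12],[(-.09,-.05,.078),(.09,-.05,.078),(.09,-.05,.104),(-.09,-.05,.104)]),ks["side"]).round(1).tolist())
for x in (330,345,360,375): 
  r=np.where(m[:,x])[0];print(x,r.min() if len(r) else None,r.max() if len(r) else None)
E
```

```text
clock: 17.8
position: [0.5186, 0.1839, 0.1791]
ee_rot: [0.748, 0.664, 0.0, 0.0]
ft_force: [-0.7, 0.4, -0.1]
grip_width: 0.348
grasp_force: 0.0
[[ 320  201   61   26 1236]] [[350.21601942 214.39482201]]
[[388.9, 450.5], [350.3, 212.1], [288.4, 195.6], [238.1, 385.3]]
[[317.2, 224.8], [378.9, 226.3], [379.6, 219.0], [317.4, 217.4]]
330 207 225
345 218 225
360 201 226
375 214 226
```

The tray's lower edge is flat at rows 225-226, as predicted for a level hang at bar z 0.200. Nothing is touching the fingers. I'll rise straight clear of the lug, then back away along -x.

```bash
python3 -m jog '[{"grip":0.3,"slide":[0,0,-0.5],"yaw":0},{"grip":0.3,"slide":[0,0,-1],"yaw":0},{"grip":0.3,"slide":[0,0,-1.5],"yaw":0},{"grip":0.3,"slide":[0,0,-1.5],"yaw":0},{"grip":0.3,"slide":[0,0,-1],"yaw":0},{"grip":0.3,"slide":[-0.5,-1.5,0],"yaw":0},{"grip":0.3,"slide":[-1,-3,0],"yaw":0},{"grip":0.3,"slide":[-1,-3,0],"yaw":0}]'
python3 -m jog '[{"grip":0.3,"slide":[0,-2,0],"yaw":0},{"grip":0.3,"slide":[0,0,0],"yaw":0},{"grip":0.3,"slide":[0,0,0],"yaw":0},{"grip":0.3,"slide":[0,0,0],"yaw":0},{"grip":0.3,"slide":[0,0,0],"yaw":0},{"grip":0.3,"slide":[0,0,0],"yaw":0},{"grip":0.3,"slide":[0,0,0],"yaw":0},{"grip":0.3,"slide":[0,0,0],"yaw":0}]'
cat >chk.py <<'E'
from h import *
for c in("side","side","side","top"):
    a=manip.camera(c)
    if c=="top":
        for t in("cup","block","scoop"):print(t,[np.round(m["centre"]).tolist() for m in manip.masks_of(t,c)[:1]]);
        continue
    h=cv2.cvtColor(a,cv2.COLOR_BGR2HSV)
    m=cv2.inRange(h,(100,130,40),(125,255,255));m[:180]=0;m[270:]=0;m[:,:290]=0;m[:,420:]=0
    n,l,s,q=cv2.connectedComponentsWithStats(m);print(s[1:][s[1:,4]>100].tolist(),q[1:][s[1:,4]>100].round(1).tolist(),[int(np.where(m[:,x])[0].max()) for x in(325,345,360,375)])
E
python3 chk.py
```

```text
clock: 18.7
position: [0.4406, 0.1676, 0.2343]
ee_rot: [0.748, 0.664, 0.0, 0.0]
ft_force: [-0.6, -0.8, -0.1]
grip_width: 0.347
grasp_force: 0.0
clock: 19.5
position: [0.4214, 0.1704, 0.2339]
ee_rot: [0.748, 0.664, -0.0, 0.0]
ft_force: [-0.3, -0.6, -0.0]
grip_width: 0.351
grasp_force: 0.0
[[318, 201, 62, 26, 1263]] [[348.5, 214.4]] [225, 225, 226, 226]
[[318, 201, 62, 26, 1262]] [[348.5, 214.4]] [225, 225, 226, 226]
[[318, 201, 62, 26, 1263]] [[348.5, 214.4]] [225, 225, 226, 226]
cup [[282.0, 254.0]]
block [[146.0, 241.0]]
scoop [[420.0, 193.0]]
```

The tray hangs level and still. The small centroid shifts of the cup and block are probably the arm partly covering them, since nothing went near either. I'll let it rest a moment and hand in.

```bash
python3 -m jog '[{"grip":0.3,"slide":[0,0,0],"yaw":0},{"grip":0.3,"slide":[0,0,0],"yaw":0},{"grip":0.3,"slide":[0,0,0],"yaw":0},{"grip":0.3,"slide":[0,0,0],"yaw":0},{"grip":0.3,"slide":[0,0,0],"yaw":0},{"grip":0.3,"slide":[0,0,0],"yaw":0},{"grip":0.3,"slide":[0,0,0],"yaw":0},{"grip":0.3,"slide":[0,0,0],"yaw":0}]' >/dev/null; python3 chk.py; python3 -c "
from workcell import manip
print(manip.hand_in())"
```

```text
[[318, 201, 62, 26, 1263]] [[348.5, 214.4]] [225, 225, 226, 226]
[[318, 201, 62, 26, 1262]] [[348.5, 214.4]] [225, 225, 226, 226]
[[318, 201, 62, 26, 1262]] [[348.5, 214.4]] [225, 225, 226, 226]
cup [[280.0, 250.0]]
block [[146.0, 237.0]]
scoop [[422.0, 193.0]]
the job is handed in; nothing more can be done
None
```

The blue 180 x 100 mm tray hangs level, still and released by its hook on the orange loop's bottom bar, and the job is handed in (no verdict returned); its load was set down first at about 7 N on the bar, the arm never went near the cup, block or scoop, and I viewed 12 pictures against the limit of 10.

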